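Load the parts carousel and bring round the screw jar

ROBOT

A 6-joint arm with a two-finger parallel gripper is mounted at the origin on the work surface. World frame = base frame: x ahead of the robot, y to its left, z up, the work surface at z = 0. Lengths are in m, angles in rad, forces in N, time in s.
With the tool pointing down it reaches from about 0.35 to 0.775 m from the base axis. Payload 5.5 kg.
Tool frame: the origin (TCP) lies at the very end of the fingers, on their centre line; the grasp point (between the pads) lies 19 mm behind it; z points along the fingers, y is the line along which they close (so a half turn about z gives the same grasp; the last joint's range is limited). The gripper opens to 85 mm and grips with 20 to 120 N. Pads are 22 mm wide; open, the fingers measure 114 mm over their backs; the gripper's body (76 mm by 85 mm) begins 54 mm behind the grasp point. The pads swing forward as they close: fully open they stand 13 mm farther back than shut.
Start: joints at [1.125, 0.313, 0.046, 1.304, 0, 1.431], TCP at [0.173, 0.548, 0.231] pointing down, gripper open.
Joint ranges: [-2.76, 2.76], [-0.86, 1.69], [-1.03, 1.26], [-2.2, 2.34], [-1.47, 1.5], [-3.14, 3.14]. Speed limits (rad/s): [2.57, 2.57, 3.14, 3.14, 3.14, 3.14].

INTERFACE

Orientations are given as a unit quaternion [w, x, y, z].
In Python, from workcell import get_state, read_camera, calibration, hand_in gives the robot as it stands.
- The arm moves only by the tool drive_tool, never from a script. Its argument "deltas" is a list that holds one entry, the list of rows, each a list of 7 numbers: the closure in counts, from 0 (fully open) to 255 (shut), then the shift along the tool's x, y, z in m, then the turn, a rotation vector about the tool's x, y, z in degrees. A call has 1 to 12 rows; each row is the pose to reach, as a shift and turn from the pose commanded when the call began, along the tool's axes at that moment; what a row does not reach only later rows make up. A row lasts 1/8 s, in which the tool goes at most 62.5 mm and 10.7 degrees, less where a joint would pass 70% of its speed; a pose out of reach is approached as far as the arm can. A call with a gripper value outside its range is refused whole. The fingers move at their own pace and stop on an object; "newtons" is the grip in N (left out, the last holds). Time passes only in rows, so rows that repeat a pose let the fingers close. It gives the time, the measured TCP pose, the force, the opening and the grip force at its end, in the units of the state.
- get_state(): the state, without advancing time (a new reading comes with each control period).
- read_camera(name): name is "scene" or "top"; returns (picture, depth): 384x512x3 uint8, red, green, blue; 384x512 float32, m along the optical axis (not along the pixel's ray), 0 where there is no reading.
- calibration(name): a dict with "mtx" (3x3 intrinsics, pixels), "k1" (the pictures are not rectified: a ray, as slopes to the right and down, at radius r is drawn at 1 + k1 r^2 times it, then the intrinsics apply), "world_from_camera" (4x4, takes a point from camera to world coordinates). Camera axes: x right, y up, looking along -z (the intrinsics and any distortion apply to the point x, -y, -z); pixel columns grow to the right and rows downward; lengths in m; the calibration is good to about 2 mm. A picture is of the moment at which its call begins. calibration takes no time and is no camera call.
- hand_in(): hands the job in; it is judged then, once.
The state is a dict: "clock": time; "joint_pos": joint angles; "qvel": joint speeds; "tau": joint torques, N m; "tcp_pos": TCP position; "orientation": TCP orientation; "wrist_force": force on the tool from outside, world axes, zero at the start; "ft_torque": the same for the moment, N m; "finger_gap": finger opening in m; "grip_force": force on a finger pad.
Only numpy, scipy, OpenCV 4.12 (cv2) and the standard library are available. Lean on these libraries where they do the work, as an engineer would, in place of code of your own. Each camera call takes 0.05 s, during which the arm holds its last target. There are 200 camera calls.

TASK

Get the parts carousel ready for mounting the two converters: lay the small metal converter box from the bench squarely on its twin that lies on the carousel, edges flush, and let go of it. Then take the jar with the knob on its lid (it holds their screws) by the knob, turn the carousel steadily until that jar stands in line with the fixed pointer at the carousel's foot, and finish still gripping the knob, holding the carousel still there. Keep the pile square on its place and leave the other things on the bench alone.

Things in the scene. Friction and masses are not known exactly. Their poses are not given: they have to be found in the camera images.
- upper: the loose converter on the bench: flat dark metal box, 64 (own x) by 92 (own y) by 24 mm high, about 200 g, edges rounded 2 mm; a half turn makes no difference. Origin: centre of its underside; z up. To be gripped across its 64 mm width (own x)
- lower: its twin, same size, about 220 g, lying loose and flat on the deck opposite the knobbed jar, centre about 95 mm from the turning axis; it must stay within 25 mm of there. Own x is radial, own y along the rim. Origin: centre of its underside, 35 mm above the bench; the other box goes on top, 24 mm higher, axes parallel. Beside its x sides are 45 mm to the hub and open deck outside
- turntable: wooden turntable, 330 mm across, deck top 35 mm above the bench. Origin: on its vertical axis, 21 mm above the bench. Own -x points at the knobbed jar, +x at the lower converter. Turns both ways against 0.12 Nm of drag, stays where left. Fixed on it: a hub 28 mm across, 30 mm high; the knobbed jar; 70 degrees either side of it two plain jars on the same radius, tops 87 mm above the bench
- knob (a point): centre of the top of the screw jar's knob, 125 mm above the bench, 110 mm from the turning axis; turns with the turntable. The jar is fixed to the deck: 54 mm across, flat lid 87 mm above the bench like the plain jars', and on the lid a round upright black knob, 26 mm across, 38 mm high, fixed. Grip it from above at any yaw, 10 to 20 mm below its top
- carousel_base: fixed foot of the carousel, black disc under the deck. Origin: on the turning axis at bench level. Its own -x points at the pointer, roughly towards the robot
- pointer (a point): tip of the fixed pointer: slim upright aluminium tab (12 mm wide) on an arm of the foot, 188 mm from the axis along the foot's own -x, top 63 mm above the bench, just outside the deck's edge. The knobbed jar is to stand on the line from the axis to this pointer
- remote: bystander, to be left alone: black remote control, 165 x 46 x 18 mm; origin at its underside's centre
- adapter: bystander, to be left alone: black power adapter brick, 105 x 48 x 31 mm; origin at its underside's centre
- driver: bystander, to be left alone: screwdriver; origin at its underside's centre
- tape: bystander, to be left alone: black tape roll, 96 mm across, 19 mm high; origin at its underside's centre
- cleaner: bystander, to be left alone: white-capped can, 52 mm across, 150 mm high; origin at its underside's centre
- tester: bystander, to be left alone: grey cable tester, 130 x 66 x 26 mm; origin at its underside's centre
- nutbox: bystander, to be left alone: open cardboard box, 110 x 85 x 45 mm; origin at its underside's centre
There are look-alikes about, which are no part of the job. Leave any yellow look-alike of the upper alone.

How it is judged:
By the outcome, as a careful person would: the job done as asked, in the order asked, and still so for the second after the job is handed in, while the arm keeps its last pose, push and grip.
It also fails if it takes over 58 s, if anything falls off the work surface, if the arm or the gripper's body presses on something with over 40 N, if the wrist force passes 120 N, or if a joint passes its speed limit or range.

## Working session

There is one attempt and no reset: what is moved stays moved. The work goes in short steps, Python scripts to look and compute and a tool call to move; the robot and the scene stay as the last step left them, time stands still between calls to the robot, and variables do not carry over. Pictures are saved under pics/ and viewed, at most 13 in all, crops included, and the job is handed in when it is done.

Besides the shell and the picture viewer there is one more tool, called after "Request:" as name([rows], argument=value, ...), one row to a line, values as JSON. drive_tool: Moves the arm, as the interface text tells. Its arguments: {"type":"object","properties":{"deltas":{"type":"array","items":{"type":"array","items":{"type":"array","items":{"type":"number"}}}},"newtons":{"type":"number"}},"required":["deltas"]}

```bash
mkdir -p pics; cat > h.py <<'E'
import numpy as np, cv2
from workcell import get_state, read_camera, calibration, hand_in
def cam(name,save=None):
    p,d=read_camera(name)
    if save: cv2.imwrite(f'pics/{save}.png',cv2.cvtColor(p,cv2.COLOR_RGB2BGR))
    return p,d
def rays(name,uv):
    c=calibration(name); K=np.array(c['mtx']); T=np.array(c['world_from_camera'])
    uv=np.atleast_2d(np.array(uv,float))
    s=cv2.undistortPoints(uv[:,None],K,np.array([c['k1'],0,0,0.]))[:,0]
    d=np.c_[s[:,0],-s[:,1],-np.ones(len(s))]@T[:3,:3].T
    return T[:3,3],d
def onplane(name,uv,z):
    o,d=rays(name,uv); return o+d*((z-o[2])/d[:,2])[:,None]
def cloud(name,depth):
    h,w=depth.shape; v,u=np.mgrid[:h,:w]
    o,d=rays(name,np.c_[u.ravel(),v.ravel()])
    T=np.array(calibration(name)['world_from_camera'])
    P=o+d*depth.ravel()[:,None]; P[depth.ravel()==0]=np.nan
    return P.reshape(h,w,3)
E
python3 - <<'E'
from h import *
a,_=cam('top'); b,_=cam('scene')
cv2.imwrite('pics/t0.png',cv2.cvtColor(cv2.resize(a,(800,600)),cv2.COLOR_RGB2BGR))
cv2.imwrite('pics/s0.png',cv2.cvtColor(cv2.resize(b,(800,600)),cv2.COLOR_RGB2BGR))
print(get_state())
for n in('top','scene'): print(calibration(n))
E
```

```text
{'clock': 0.1, 'joint_pos': array([ 1.12539305e+00,  3.13959666e-01,  4.50530415e-02,  1.30359268e+00,
       -2.16706638e-05,  1.43117943e+00]), 'qvel': array([ 1.66701676e-03, -2.13178823e-03,  2.52618847e-03,  5.50387036e-04,
        5.67863274e-05,  1.47746299e-04]), 'tau': array([ 3.34498247e-03, -4.81723809e+01,  2.99245012e+01,  1.27020225e-02,
       -1.39397653e-04, -5.34532418e-07]), 'tcp_pos': array([0.17291907, 0.54788786, 0.23046232]), 'orientation': array([-2.35157233e-04,  1.52298144e-01,  9.88334230e-01, -8.18444289e-04]), 'wrist_force': array([ 0.07247711,  0.73984705, -1.35959467]), 'ft_torque': array([-0.01038822, -0.06545893, -0.0341675 ]), 'grip_force': 0.0, 'finger_gap': 0.08532304627068127}
{'mtx': array([[472.08076802,   0.        , 260.39803691],
       [  0.        , 472.08076802, 190.46358053],
       [  0.        ,   0.        ,   1.        ]]), 'k1': -0.04784069566975533, 'world_from_camera': array([[-0.01633256,  0.98996039, -0.14039825,  0.30009395],
       [-0.99977344, -0.0180861 , -0.01122284, -0.03912232],
       [-0.01364942,  0.14018314,  0.9900315 ,  1.62167263],
       [ 0.        ,  0.        ,  0.        ,  1.        ]])}
{'mtx': array([[351.07503421,   0.        , 253.73981411],
       [  0.        , 351.07503421, 189.33846861],
       [  0.        ,   0.        ,   1.        ]]), 'k1': -0.09125120718456514, 'world_from_camera': array([[-0.46909425, -0.58661688,  0.66017515,  1.27954166],
       [ 0.8830238 , -0.32408628,  0.33946583,  0.34688441],
       [ 0.01481732,  0.74219184,  0.67002367,  0.89384598],
       [ 0.        ,  0.        ,  0.        ,  1.        ]])}
```

View pics/t0.png

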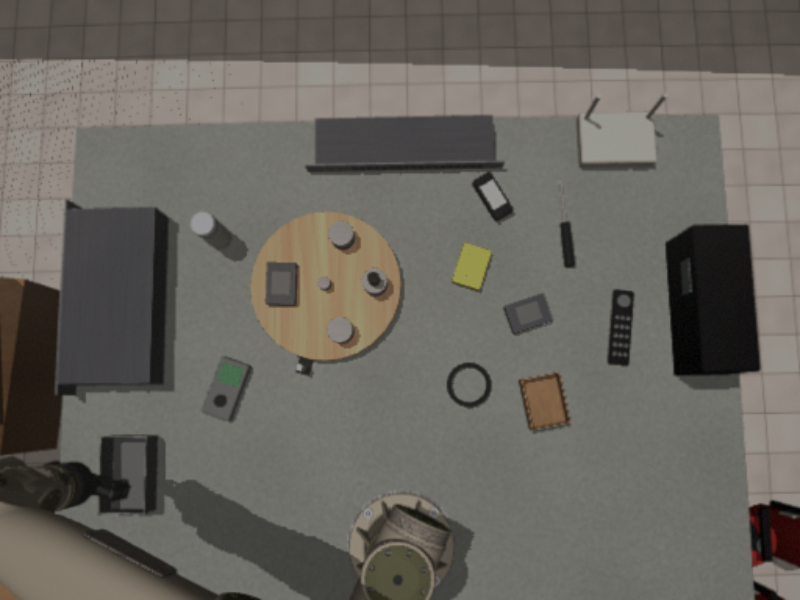

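View pics/s0.png

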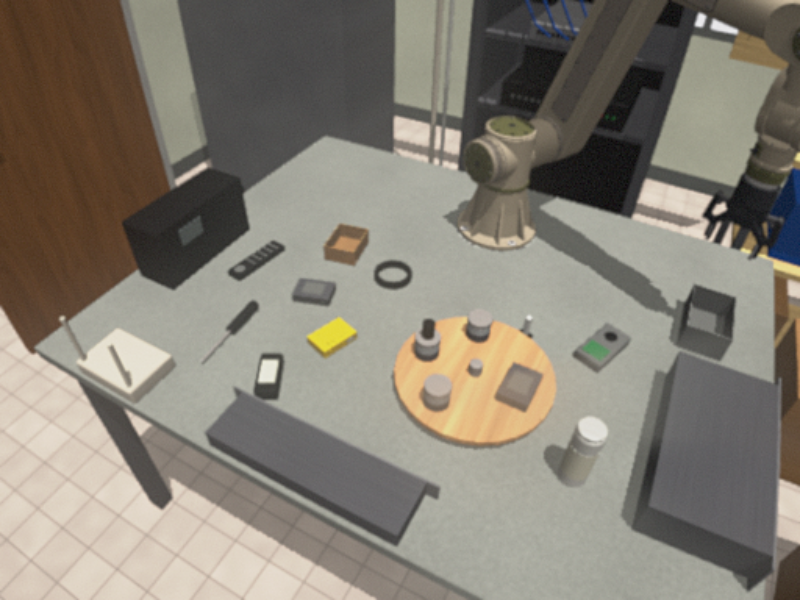

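The top view (800x600) shows the dark grey box at (528,313), the yellow look-alike at (472,267), and the lower twin on the deck at (282,284). The knobbed jar is at (375,282) and the pointer at (303,366). The dark grey box is the candidate for the upper, because the other one is yellow. I'll measure these and confirm in a crop.

```bash
cat >> h.py <<'E'
def blob(P,xy,r,z0,z1):
    m=((np.hypot(P[...,0]-xy[0],P[...,1]-xy[1])<r)&(P[...,2]>z0)&(P[...,2]<z1)).astype(np.uint8)
    return m
def rect(name,m,z):
    c=max(cv2.findContours(m,cv2.RETR_EXTERNAL,cv2.CHAIN_APPROX_NONE)[0],key=cv2.contourArea)
    q=onplane(name,c[:,0],z)[:,:2]
    (cx,cy),(w,h),a=cv2.minAreaRect((q*1000).astype(np.float32))
    if w>h: w,h,a=h,w,a+90
    return np.round([cx,cy,w,h,(a+90)%180-90],1)   # mm, deg of short side (own x)
E
python3 - <<'E'
from h import *
a,d=cam('top'); P=cloud('top',d)
f=.64
for n,uv in dict(upper=(528,313),yellow=(472,267),lower=(282,284),hub=(325,284),knob=(374,280),j1=(342,235),j2=(341,330),ptr=(303,366),table=(430,430)).items():
    u,v=int(uv[0]*f),int(uv[1]*f); print(n,(u,v),P[v,u].round(3),a[v,u])
for n,uv,z in (('upper',(528,313),.024),('lower',(282,284),.059)):
    u,v=int(uv[0]*f),int(uv[1]*f)
    m=blob(P,P[v,u,:2],.075,z-.011,z+.012); print(n,rect('top',m,z), np.nanmedian(P[...,2][m>0]))
# deck circle
m=((P[...,2]>.025)&(P[...,2]<.045)&(a[...,0]>a[...,2].astype(int)+40)).astype(np.uint8)
c=max(cv2.findContours(m,cv2.RETR_EXTERNAL,cv2.CHAIN_APPROX_NONE)[0],key=cv2.contourArea)
q=onplane('top',c[:,0],.035)[:,:2]; print('deck',cv2.minEnclosingCircle((q*1000).astype(np.float32)),cv2.fitEllipse((q*1000).astype(np.float32)))
# pointer column
c0=P[234,193]; m=blob(P,c0[:2],.05,.045,.075); print('ptr pts',np.nanmean(P[m>0],0),m.sum(),np.argwhere(m)[:12].tolist())
crop=np.vstack([cv2.resize(a[145:225,290:400],(660,0) if 0 else (770,560))])
t=cv2.resize(a[150:220,310:370],(400,467)); s=cv2.resize(a[215:250,170:220],(400,280))
s=cv2.copyMakeBorder(s,0,187,0,0,cv2.BORDER_CONSTANT)
cv2.imwrite('pics/c1.png',cv2.cvtColor(np.hstack([t,s]),cv2.COLOR_RGB2BGR))
E
```

```text
upper (337, 200) [ 0.489 -0.281  0.024] [90 89 86]
yellow (302, 170) [ 0.594 -0.165  0.029] [151 151  74]
lower (180, 181) [nan nan nan] [96 94 90]
hub (208, 181) [0.556 0.153 0.066] [133 128 124]
knob (239, 179) [0.551 0.046 0.126] [46 43 38]
j1 (218, 150) [0.657 0.118 0.084] [135 130 125]
j2 (218, 211) [0.453 0.118 0.087] [137 132 127]
ptr (193, 234) [0.38  0.204 0.059] [111 108 105]
table (275, 275) [ 0.24  -0.066 -0.003] [113 113 107]
upper [ 488.5 -284.3   63.6   93.6   17.3] 0.02272197194615333Traceback (most recent call last):
  File "<stdin>", line 8, in <module>
  File "h.py", line 25, in rect
    c=max(cv2.findContours(m,cv2.RETR_EXTERNAL,cv2.CHAIN_APPROX_NONE)[0],key=cv2.contourArea)
ValueError: max() iterable argument is empty
```

```bash
cat > m.py <<'E'
from h import *
a,d=cam('top'); P=cloud('top',d)
m=blob(P,(.556,.245),.075,.048,.071); m=cv2.morphologyEx(m,cv2.MORPH_CLOSE,np.ones((5,5))); print('lower',rect('top',m,.059),np.nanmedian(P[...,2][m>0]))
sat=(a.max(2).astype(int)-a.min(2)<a.max(2)*.2)
m2=np.zeros_like(m); m2[155:205,164:197]=sat[155:205,164:197]; m2=cv2.morphologyEx(m2,cv2.MORPH_OPEN,np.ones((3,3))); print('lower col',rect('top',m2,.059))
wood=(a[...,0]>a[...,2].astype(int)+30).astype(np.uint8); wood[:, :150]=0; wood[:,270:]=0
c=max(cv2.findContours(wood,cv2.RETR_EXTERNAL,cv2.CHAIN_APPROX_NONE)[0],key=cv2.contourArea)
q=onplane('top',c[:,0],.035)[:,:2]; q=(q*1000).astype(np.float32); print('deck',cv2.minEnclosingCircle(q),cv2.fitEllipse(q))
for n,c0,z0,z1,r in (('ptr',(.38,.204),.045,.075,.04),('knob',(.551,.046),.11,.135,.03),('hub',(.556,.153),.055,.075,.025),('j1',(.657,.118),.078,.095,.04),('j2',(.453,.118),.078,.095,.04)):
    k=blob(P,c0,r,z0,z1); u=np.argwhere(k); print(n,k.sum(),np.nanmean(P[k>0],0).round(4),u.mean(0),onplane('top',u.mean(0)[::-1],{'ptr':.063,'knob':.125,'hub':.065}.get(n,.087)).round(4))
t=cv2.resize(a[150:220,305:365],(400,467)); s=cv2.resize(a[150:250,155:255],(400,400)); s=cv2.copyMakeBorder(s,0,67,0,0,cv2.BORDER_CONSTANT)
cv2.imwrite('pics/c1.png',cv2.cvtColor(np.hstack([t,s]),cv2.COLOR_RGB2BGR))
E
python3 m.py
```

```text
lower [559.  250.4  64.4  90.1 -89.7] 0.05801929580344045
lower col [559.  250.3  63.3  88.7  88.9]
deck ((558.0986328125, 157.29359436035156), 164.73797607421875) ((557.7584838867188, 157.30795288085938), (325.0506286621094, 325.41534423828125), 1.4079363346099854)
ptr 18 [0.3773 0.2086 0.059 ] [234.88888889 191.66666667] [[0.3771 0.2079 0.063 ]]
knob 54 [0.5556 0.0473 0.1235] [177.61111111 238.61111111] [[0.5554 0.0472 0.125 ]]
hub 53 [0.558  0.1571 0.0647] [180.47169811 206.90566038] [[0.5579 0.1571 0.065 ]]
j1 202 [0.6604 0.1184 0.0856] [148.92574257 217.68316832] [[0.6601 0.1183 0.087 ]]
j2 204 [0.4541 0.1209 0.086 ] [210.56862745 217.15196078] [[0.4539 0.1207 0.087 ]]
```

View pics/c1.png

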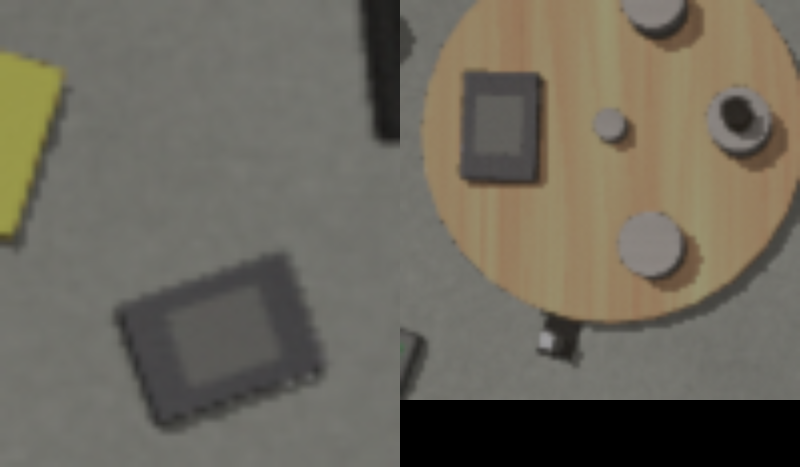

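The enlarged crop confirms it. The grey box at (335,201) in the raw picture is identical to the twin on the deck and has the same label, while the yellow one at (302,170) is the decoy. I'll refine both box centres from their label patches, which have no side-face parallax, in both cameras.

```bash
cat >> h.py <<'E'
def label(name,img,P,xy,z,yaw,win=.019,hx=.029,hy=.041):
    # metric top-face patch around xy (plane z), 0.5 mm px; returns label rect centre (mm) and short-side yaw
    s=.0005; n=140; g=(np.arange(2*n)-n)*s
    X,Y=np.meshgrid(xy[0]+g,xy[1]+g,indexing='ij')
    c=calibration(name); T=np.array(c['world_from_camera']); K=np.array(c['mtx'])
    W=np.c_[X.ravel(),Y.ravel(),np.full(X.size,z)]; C=(W-T[:3,3])@T[:3,:3]; C=C*[1,-1,-1]
    uv=cv2.projectPoints(C,np.zeros(3),np.zeros(3),K,np.array([c['k1'],0,0,0.]))[0][:,0].astype(np.float32)
    I=cv2.remap(cv2.cvtColor(img,cv2.COLOR_RGB2GRAY),uv[:,0].reshape(X.shape),uv[:,1].reshape(X.shape),cv2.INTER_LINEAR)
    ca,sa=np.cos(yaw),np.sin(yaw); dx,dy=X-xy[0],Y-xy[1]
    inb=(abs(dx*ca+dy*sa)<hx)&(abs(-dx*sa+dy*ca)<hy)
    t,_=cv2.threshold(I[inb].reshape(-1,1),0,255,cv2.THRESH_OTSU)
    m=((I>t)&inb).astype(np.uint8); cs=cv2.findContours(m,cv2.RETR_EXTERNAL,cv2.CHAIN_APPROX_NONE)[0]
    k=max(cs,key=cv2.contourArea); (b,a),(w,h),an=cv2.minAreaRect(k); M=cv2.moments(k)
    b,a=M['m10']/M['m00'],M['m01']/M['m00']   # col->y, row->x
    box=cv2.boxPoints(cv2.minAreaRect(k))-[[n,n]]; e=[box[1]-box[0],box[2]-box[1]]; e=min(e,key=np.linalg.norm)
    an=np.degrees(np.arctan2(e[0],e[1])); 
    return np.round([1000*(xy[0]+(a-n)*s),1000*(xy[1]+(b-n)*s),min(w,h)/2,max(w,h)/2,(90-(an))%180 if 0 else np.degrees(np.arctan2(e[0],e[1]))],1),I
E
python3 - <<'E'
from h import *
out=[]
for n in('top','scene'):
    a,d=cam(n)
    for w,xy,z,y in (('upper',(.4885,-.2843),.024,17.3),('lower',(.559,.2504),.059,90)):
        r,I=label(n,a,None,xy,z,np.radians(y)); print(n,w,r); out.append(I)
cv2.imwrite('pics/l1.png',np.hstack(out)[:, :].repeat(1,0)[:, :1120][:, ::2][::1][:, :560])
cv2.imwrite('pics/l1.png',cv2.resize(np.vstack([np.hstack(out[:2]),np.hstack(out[2:])]),(560,560)))
E
```

```text
top upper [ 489.4 -284.5   41.6   51.3   17.4]
top lower [559.8 251.3  41.3  50.9  88.4]
scene upper [ 492.7 -283.7   41.    50.    18.1]
scene lower [562.9 252.5  41.8  52.6  89. ]
```

View pics/l1.png

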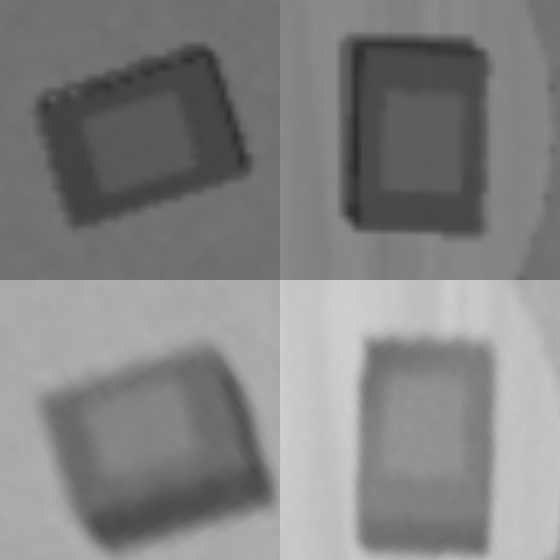

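```bash
cat >> h.py <<'E'
from scipy.spatial.transform import Rotation as Ro
def plan(xyz,yaw,cur=None):
    # yaw: world angle (deg) of tool y, tool pointing down -> (shift mm, rotvec deg) in tool axes from current pose
    s=get_state(); w,x,y,z=s['orientation']; R=Ro.from_quat([x,y,z,w])
    ty=R.apply([0,1,0]); y0=np.degrees(np.arctan2(ty[1],ty[0])); yaw=y0+(yaw-y0+90)%180-90
    c,sn=np.cos(np.radians(yaw)),np.sin(np.radians(yaw))
    G=Ro.from_matrix(np.c_[[-c*0-sn*-1*-1*-1 if 0 else -(-sn)*-1*-1*1 if 0 else 0,0,0],[c,sn,0],[0,0,-1]] if 0 else np.c_[np.cross([c,sn,0],[0,0,-1]),[c,sn,0],[0,0,-1]])
    print('tcp',s['tcp_pos'].round(4),'yaw',y0.round(2),'shift mm',(R.inv().apply(np.array(xyz)-s['tcp_pos'])*1000).round(1),'turn',(R.inv()*G).as_rotvec(degrees=True).round(2),'F',s['wrist_force'].round(1),'gap',s['finger_gap'].round(4),'t',s['clock'])
E
sed -i 's/G=Ro.from_matrix(.*/G=Ro.from_matrix(np.c_[np.cross([c,sn,0],[0,0,-1]),[c,sn,0],[0,0,-1]])/' h.py
python3 - <<'E'
from h import *
plan((.45,.2,.231),45); plan((.4905,-.2841,.12),17.5)
E
```

```text
Traceback (most recent call last):
  File "h.py", line 54, in plan
    print('tcp',s['tcp_pos'].round(4),'yaw',y0.round(2),'shift mm',(R.inv().apply(np.array(xyz)-s['tcp_pos'])*1000).round(1),'turn',(R.inv()*G).as_rotvec(degrees=True).round(2),'F',s['wrist_force'].round(1),'gap',s['finger_gap'].round(4),'t',s['clock'])
                                                                                                                                                                                                                     ^^^^^^^^^^^^^^^^^^^^^
AttributeError: 'float' object has no attribute 'round'
```

```bash
sed -i "s/s\['finger_gap'\].round(4)/round(s['finger_gap'],4)/" h.py
python3 - <<'E'
from h import *
plan((.45,.2,.231),45); plan((.4905,-.2841,.12),17.5)
E
```

```text
tcp [0.1731 0.5482 0.231 ] yaw 72.48 shift mm [-3.689e+02 -2.487e+02  1.000e-01] turn [-0.03  0.   27.48] F [0.2 0.1 1.1] gap 0.0853 t 0.3
tcp [0.1731 0.5482 0.231 ] yaw 72.48 shift mm [-553.3 -698.1  111.4] turn [-3.000e-02  1.000e-02  5.498e+01] F [0.2 0.1 1.1] gap 0.0853 t 0.3
```

Request:
drive_tool([
  [[0,-0.046,-0.031,0,0,0,3],[0,-0.092,-0.062,0,0,0,7],[0,-0.138,-0.093,0,0,0,10],[0,-0.184,-0.124,0,0,0,14],[0,-0.23,-0.155,0,0,0,17],[0,-0.276,-0.186,0,0,0,20],[0,-0.322,-0.217,0,0,0,24],[0,-0.369,-0.249,0,0,0,27],[0,-0.392,-0.305,0,0,0,31],[0,-0.415,-0.361,0,0,0,35],[0,-0.438,-0.417,0,0,0,38],[0,-0.461,-0.473,0,0,0,42]],
], newtons=40)

```text
clock: 1.8
tcp_pos: [0.4703, -0.0434, 0.2315]
orientation: [0.0, 0.497, 0.868, 0.0]
wrist_force: [1.3, -0.4, 0.5]
finger_gap: 0.0852
grip_force: 0.0
```

```bash
python3 -c "
from h import *
plan((.4905,-.2841,.10),17.5)"
```

```text
tcp [ 0.4703 -0.0434  0.2315] yaw 30.36 shift mm [-217.8 -104.3  131.5] turn [ 0.04  0.02 12.86] F [ 1.3 -0.4  0.5] gap 0.0852 t 1.8
```

Request:
drive_tool([
  [[0,-0.043,-0.021,0.01,0,0,3],[0,-0.087,-0.042,0.03,0,0,6],[0,-0.131,-0.063,0.06,0,0,9],[0,-0.175,-0.084,0.09,0,0,11],[0,-0.21,-0.1,0.12,0,0,13],[0,-0.218,-0.104,0.131,0,0,13],[0,-0.218,-0.104,0.131,0,0,13],[0,-0.218,-0.104,0.131,0,0,13]],
])

```text
clock: 2.8
tcp_pos: [0.4917, -0.2812, 0.1013]
orientation: [0.0, 0.591, 0.807, 0.0]
wrist_force: [-0.2, -0.1, 0.7]
finger_gap: 0.0851
grip_force: 0.0
```

```bash
python3 -c "
from h import *
plan((.4905,-.2841,.003),17.5)
b,_=cam('scene'); cv2.imwrite('pics/s2.png',cv2.cvtColor(cv2.resize(b[120:270,120:320],(800,600)),cv2.COLOR_RGB2BGR))"
```

```text
tcp [ 0.4917 -0.2812  0.1013] yaw 17.56 shift mm [-2.4 -2.1 98.3] turn [0.04 0.02 0.06] F [-0.2 -0.1  0.7] gap 0.0851 t 2.8
```

View pics/s2.png

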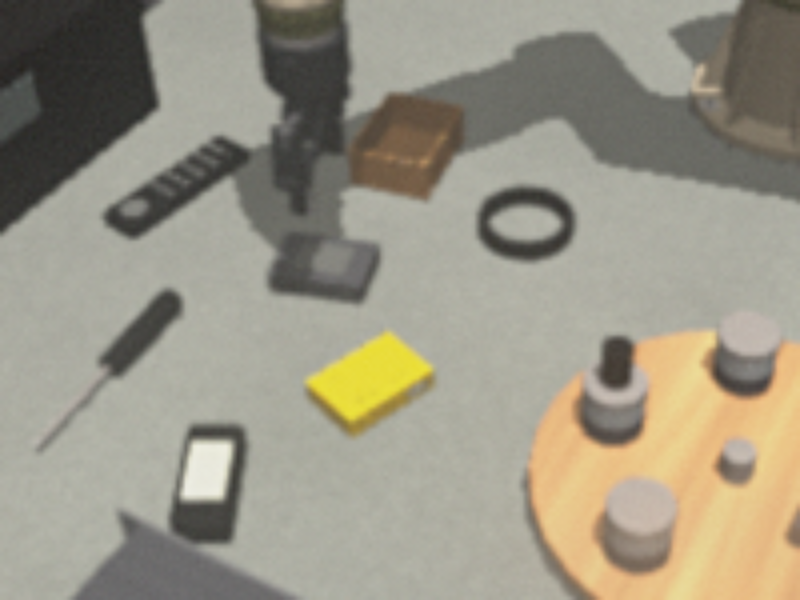

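The gripper hangs over the grey box, which is at about (325,265) in the crop, and the way down is clear.

Request:
drive_tool([
  [[0,-0.002,-0.002,0.03,0,0,0],[0,-0.002,-0.002,0.06,0,0,0],[0,-0.002,-0.002,0.085,0,0,0],[0,-0.002,-0.002,0.095,0,0,0],[0,-0.002,-0.002,0.098,0,0,0],[0,-0.002,-0.002,0.098,0,0,0],[0,-0.002,-0.002,0.098,0,0,0]],
])

```text
clock: 3.72
tcp_pos: [0.4907, -0.2851, 0.0033]
orientation: [0.001, 0.591, 0.806, 0.0]
wrist_force: [-0.1, 0.5, 0.6]
finger_gap: 0.0857
grip_force: 0.0
```

```bash
python3 -c "
from h import *
plan((.4905,-.2841,.003),17.5)"
```

```text
tcp [ 0.4907 -0.2851  0.0033] yaw 17.49 shift mm [1.  0.1 0.3] turn [ 0.06  0.08 -0.01] F [-0.1  0.5  0.6] gap 0.0857 t 3.725
```

Request:
drive_tool([
  [[255,0.001,0,0,0,0,0],[255,0.001,0,0,0,0,0],[255,0.001,0,0,0,0,0],[255,0.001,0,0,0,0,0],[255,0.001,0,0,0,0,0],[255,0.001,0,0,0,0,0]],
], newtons=40)

```text
clock: 4.47
tcp_pos: [0.4902, -0.2839, 0.0031]
orientation: [0.001, 0.591, 0.806, 0.0]
wrist_force: [-0.7, 0.4, 5.4]
finger_gap: 0.0626
grip_force: 45.0
```

Request:
drive_tool([
  [[255,0,0,-0.005,0,0,0],[255,0,0,-0.02,0,0,0],[255,0,0,-0.05,0,0,0],[255,0,0,-0.09,0,0,0],[255,0,0,-0.13,0,0,0],[255,0,0,-0.16,0,0,0],[255,0,0,-0.17,0,0,0],[255,0,0,-0.17,0,0,0],[255,0,0,-0.17,0,0,0]],
])

```text
clock: 5.6
tcp_pos: [0.4889, -0.2831, 0.1707]
orientation: [-0.001, 0.591, 0.806, 0.0]
wrist_force: [0.5, 0.8, -1.5]
finger_gap: 0.0633
grip_force: 44.5
```

```bash
python3 -c "
from h import *
plan((.53,0,.173),52); plan((.5612,.2518,.173),89)
b,_=cam('scene'); cv2.imwrite('pics/s3.png',cv2.cvtColor(cv2.resize(b[90:240,120:320],(800,600)),cv2.COLOR_RGB2BGR))"
```

```text
tcp [ 0.4889 -0.2831  0.1707] yaw 17.48 shift mm [257.6 124.2  -1.9] turn [ -0.04  -0.15 -34.52] F [ 0.5  0.8 -1.5] gap 0.0633 t 5.6
tcp [ 0.4889 -0.2831  0.1707] yaw 17.48 shift mm [488.4 229.6  -1.5] turn [ 1.000e-02 -1.700e-01 -7.152e+01] F [ 0.5  0.8 -1.5] gap 0.0633 t 5.6
```

View pics/s3.png

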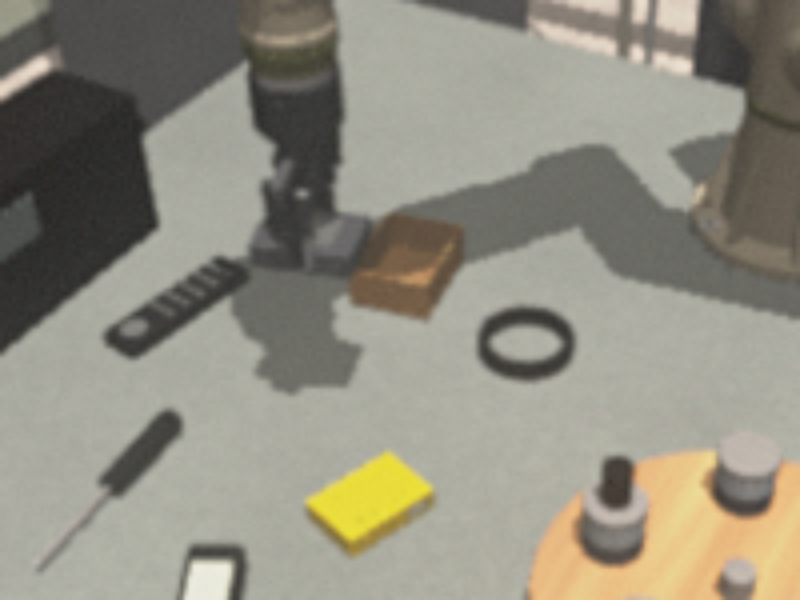

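The box (at about (310,240) in the crop) is firmly held and level. I'll carry it over the twin at a clear height.

Request:
drive_tool([
  [[255,0.02,0.009,-0.01,0,0,-3],[255,0.06,0.028,-0.02,0,0,-9],[255,0.11,0.052,-0.03,0,0,-16],[255,0.16,0.075,-0.03,0,0,-24],[255,0.21,0.099,-0.03,0,0,-31],[255,0.26,0.122,-0.03,0,0,-38],[255,0.31,0.146,-0.03,0,0,-46],[255,0.36,0.169,-0.03,0,0,-53],[255,0.41,0.193,-0.03,0,0,-60],[255,0.455,0.214,-0.03,0,0,-67],[255,0.48,0.226,-0.02,0,0,-70.5],[255,0.488,0.23,0,0,0,-71.5]],
])

```text
clock: 7.15
tcp_pos: [0.562, 0.2541, 0.1724]
orientation: [0.0, 0.006, 1.0, 0.0]
wrist_force: [0.9, -0.5, -1.8]
finger_gap: 0.0629
grip_force: 44.5
```

Request:
drive_tool([
  [[255,0,0,0.02,0,0,0],[255,0,0,0.05,0,0,0],[255,0,0,0.07,0,0,0],[255,0,0,0.08,0,0,0],[255,0,0,0.08,0,0,0],[255,0,0,0.08,0,0,0]],
])

```text
clock: 7.9
tcp_pos: [0.563, 0.2513, 0.0933]
orientation: [0.001, 0.009, 1.0, 0.0]
wrist_force: [1.3, -0.1, -1.3]
finger_gap: 0.063
grip_force: 44.4
```

```bash
python3 -c "
from h import *
plan((.5612,.2518,.062),89)
b,_=cam('scene'); a,_=cam('top')
cv2.imwrite('pics/s4.png',cv2.cvtColor(np.hstack([cv2.resize(b[190:310,240:370],(400,369)),cv2.resize(a[130:250,140:270],(400,369))]),cv2.COLOR_RGB2BGR))"
```

```text
tcp [0.563  0.2513 0.0933] yaw 89.0 shift mm [ 1.9  0.5 31.3] turn [0.03 0.08 0.  ] F [ 1.3 -0.1 -1.3] gap 0.063 t 7.9
```

View pics/s4.png

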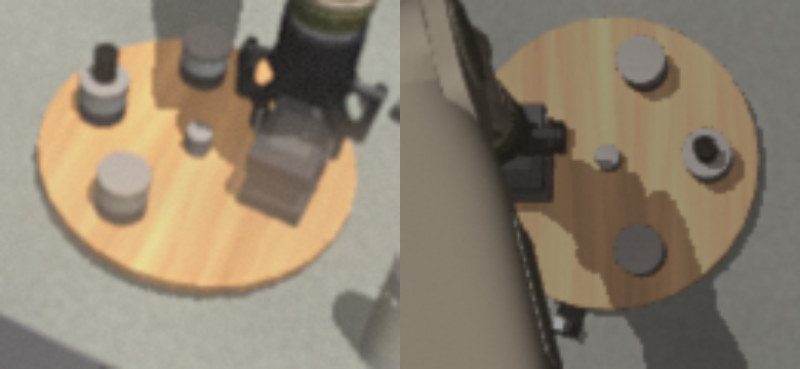

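The scene view shows the held box above the twin, with the far jars undisturbed. I'll lower it slowly.

Request:
drive_tool([
  [[255,0.001,0,0.01,0,0,0],[255,0.002,0.0005,0.018,0,0,0],[255,0.002,0.0005,0.024,0,0,0],[255,0.002,0.0005,0.027,0,0,0],[255,0.002,0.0005,0.027,0,0,0],[255,0.002,0.0005,0.027,0,0,0]],
])

```text
clock: 8.75
tcp_pos: [0.5608, 0.2515, 0.0655]
orientation: [0.0, 0.009, 1.0, 0.0]
wrist_force: [0.7, 0.6, -0.9]
finger_gap: 0.0631
grip_force: 44.5
```

```bash
python3 -c "
from h import *
plan((.5612,.2518,.062),89)"
```

```text
tcp [0.5608 0.2515 0.0655] yaw 88.98 shift mm [-0.4  0.3  3.5] turn [ 0.01  0.03 -0.02] F [ 0.7  0.6 -0.9] gap 0.0631 t 8.75
```

Request:
drive_tool([
  [[255,0,0,0.001,0,0,0],[255,0,0,0.002,0,0,0],[255,0,0,0.003,0,0,0],[255,0,0,0.0035,0,0,0],[255,0,0,0.0035,0,0,0]],
])

```text
clock: 9.38
tcp_pos: [0.5605, 0.2515, 0.0621]
orientation: [0.0, 0.009, 1.0, 0.0]
wrist_force: [-0.9, -0.2, 2.3]
finger_gap: 0.0632
grip_force: 44.8
```

Request:
drive_tool([
  [[100,0,0,0,0,0,0],[0,0,0,0,0,0,0],[0,0,0,0,0,0,0],[0,0,0,0,0,0,0],[0,0,0,-0.02,0,0,0],[0,0,0,-0.06,0,0,0],[0,0,0,-0.1,0,0,0],[0,0,0,-0.13,0,0,0],[0,0,0,-0.13,0,0,0]],
])

```text
clock: 10.5
tcp_pos: [0.5623, 0.252, 0.1949]
orientation: [0.003, 0.009, 1.0, 0.001]
wrist_force: [0.3, 0.7, 0.5]
finger_gap: 0.085
grip_force: 0.0
```

```bash
python3 -c "
from h import *
plan((.5575,.0472,.18),89)"
```

```text
tcp [0.5623 0.252  0.1949] yaw 88.98 shift mm [   1.2 -204.9   14.5] turn [ 0.11  0.32 -0.02] F [0.3 0.7 0.5] gap 0.085 t 10.5
```

Request:
drive_tool([
  [[0,0,-0.03,0,0,0,0],[0,0,-0.08,0,0,0,0],[0,0,-0.13,0,0,0,0],[0,0.001,-0.18,0.01,0,0,0],[0,0.001,-0.205,0.014,0,0,0],[0,0.001,-0.205,0.014,0,0,0],[0,0.001,-0.205,0.014,0,0,0]],
])

```text
clock: 11.38
tcp_pos: [0.5555, 0.0469, 0.1771]
orientation: [-0.001, 0.009, 1.0, 0.0]
wrist_force: [0.5, 1.1, 0.0]
finger_gap: 0.0856
grip_force: 0.0
```

```bash
python3 - <<'E'
from h import *
print(get_state()['joint_pos'].round(3)); plan((.5575,.0472,.094),89)
out=[]
for n in('top','scene'):
    a,d=cam(n); P=cloud(n,d)
    r,I=label(n,a,None,(.561,.2518),.083,np.radians(89)); print(n,r); out.append(I)
    m=blob(P,(.561,.251),.075,.072,.096); m=cv2.morphologyEx(m,cv2.MORPH_CLOSE,np.ones((5,5)))
    print(rect(n,m,.083),np.nanmedian(P[...,2][m>0]))
    out.append(label(n,a,None,(.561,.2518),.059,np.radians(89))[1])
    for nm,c0,z0,z1,rr,z in (('ptr',(.379,.208),.045,.075,.03,.063),('knob',(.556,.047),.11,.135,.02,.125),('hub',(.558,.157),.055,.075,.025,.065)):
        k=blob(P,c0,rr,z0,z1); u=np.argwhere(k); print(nm,k.sum(),onplane(n,u.mean(0)[::-1],z).round(4) if len(u) else '')
cv2.imwrite('pics/p5.png',cv2.resize(np.vstack([np.hstack(out[:2]),np.hstack(out[2:])]),(600,600)))
E
```

```text
[-0.06   0.301 -0.104  1.166  0.    -0.042]
tcp [0.5555 0.0469 0.1771] yaw 88.98 shift mm [-2.1  0.3 83.1] turn [ 0.03 -0.06 -0.02] F [0.5 1.1 0. ] gap 0.0856 t 11.375
top [560.  251.9  40.5  50.7  89.1]
[560.1 250.2  66.   90.8  88.9] 0.08142199893809254
ptr 0 
knob 0 
hub 0 
scene [565.5 253.4  45.   55.   90. ]
[568.3 253.2  62.1 100.   89.1] 0.0829219128051441
ptr 25 [[0.3914 0.2142 0.063 ]]
knob 61 [[0.568  0.0515 0.125 ]]
hub 59 [[0.5676 0.1607 0.065 ]]
```

View pics/p5.png

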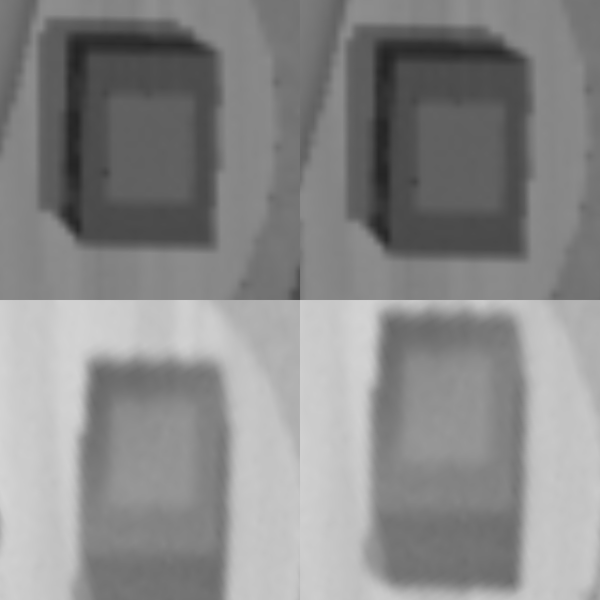

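The top view puts the placed box's label at (560.0, 251.9) mm, yaw 89.1°. The twin was at (559.8, 251.3), 88.4°, so the stack is flush within about 1 mm. Next I'll turn the gripper so that it closes tangentially and take the knob.

Request:
drive_tool([
  [[0,-0.001,0,0,0,0,-10],[0,-0.0015,0,0,0,0,-20],[0,-0.0015,0.0005,0,0,0,-30],[0,-0.0015,0.0005,0,0,0,-40],[0,-0.0015,0.0005,0,0,0,-50],[0,-0.0015,0.0005,0,0,0,-60],[0,-0.0015,0.0005,0,0,0,-70],[0,-0.0015,0.0005,0,0,0,-80],[0,-0.0015,0.0005,0,0,0,-90],[0,-0.0015,0.0005,0,0,0,-90],[0,-0.0015,0.0005,0,0,0,-90]],
])

```text
clock: 12.85
tcp_pos: [0.5573, 0.0476, 0.1778]
orientation: [0.0, -0.7, 0.714, 0.0]
wrist_force: [0.2, 0.4, 0.1]
finger_gap: 0.0851
grip_force: 0.0
```

```bash
python3 - <<'E'
from h import *
print(get_state()['joint_pos'].round(3)); plan((.557,.0476,.093),178.8)
E
```

```text
[-0.058  0.304 -0.099  1.168  0.    -1.61 ]
tcp [0.5573 0.0476 0.1778] yaw 178.88 shift mm [ 0.   0.4 84.8] turn [-0.    0.01  0.08] F [0.2 0.4 0.1] gap 0.0851 t 12.85
```

Request:
drive_tool([
  [[0,0,0,0.03,0,0,0],[0,0,0,0.06,0,0,0],[0,0,0,0.078,0,0,0],[0,0,0,0.084,0,0,0],[0,0,0,0.084,0,0,0],[0,0,0,0.084,0,0,0],[255,0,0,0.084,0,0,0],[255,0,0,0.084,0,0,0],[255,0,0,0.084,0,0,0],[255,0,0,0.084,0,0,0],[255,0,0,0.084,0,0,0],[255,0,0,0.084,0,0,0]],
], newtons=30)

```text
clock: 14.35
tcp_pos: [0.5579, 0.0469, 0.0943]
orientation: [0.0, -0.701, 0.713, -0.0]
wrist_force: [0.7, 0.6, 4.9]
finger_gap: 0.0252
grip_force: 30.0
```

```bash
python3 - <<'E'
from h import *
s=get_state(); print(s['wrist_force'].round(1),s['grip_force'],s['finger_gap'],s['tcp_pos'])
a,d=cam('top','t6'); P=cloud('top',d); b,_=cam('scene')
k=blob(P,(.377,.208),.035,.045,.075); u=np.argwhere(k); print('ptr',k.sum(),u.mean(0) if len(u) else '')
cv2.imwrite('pics/v6.png',cv2.cvtColor(np.hstack([cv2.resize(b[170:310,240:370],(390,420)),cv2.resize(a[110:250,140:270],(390,420))]),cv2.COLOR_RGB2BGR))
E
```

```text
[0.7 0.6 4.9] 29.983348846435547 0.025214075375790977 [0.5579068  0.04689324 0.09433319]
ptr 0
```

View pics/v6.png

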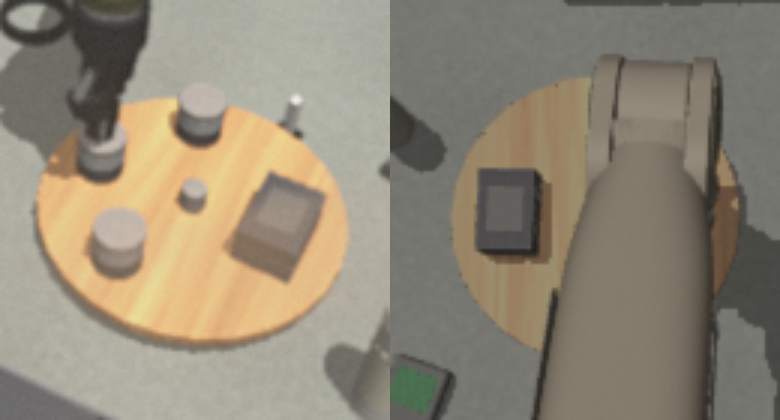

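The knob is gripped at the top left in the scene view, the pile is square, and the pointer is at (295,105) there. I'll turn clockwise about 104.7°, with the tool turning along with the deck. In tool axes that is x = -0.11(1-cos α), y = 0.11 sin α and a turn of +α.

Request:
drive_tool([
  [[255,0,0.001,0,0,0,0.5],[255,0,0.0029,0,0,0,1.5],[255,-0.0002,0.0058,0,0,0,3],[255,-0.0004,0.0096,0,0,0,5],[255,-0.0009,0.0144,0,0,0,7.5],[255,-0.0018,0.02,0,0,0,10.5],[255,-0.003,0.0257,0,0,0,13.5],[255,-0.0045,0.0312,0,0,0,16.5],[255,-0.0063,0.0367,0,0,0,19.5],[255,-0.0084,0.0421,0,0,0,22.5],[255,-0.0107,0.0474,0,0,0,25.5],[255,-0.0133,0.0525,0,0,0,28.5]],
])

```text
clock: 15.95
tcp_pos: [0.5056, 0.0615, 0.0943]
orientation: [0.001, -0.503, 0.864, -0.0]
wrist_force: [1.8, 0.9, 5.0]
finger_gap: 0.0251
grip_force: 30.2
```

```bash
cat > st.py <<'E'
from h import *
s=get_state(); p=s['tcp_pos'][:2]-[.560,.1577]; print(s['wrist_force'].round(1),s['ft_torque'].round(2),s['grip_force'],s['finger_gap'],s['tcp_pos'].round(4),'r',np.hypot(*p).round(4),'th',np.degrees(np.arctan2(p[1],p[0])).round(2)); plan((0,0,0),0)
E
python3 st.py
```

```text
[1.8 0.9 5. ] [ 0.15 -0.21  0.1 ] 30.201956033706665 0.025114845703300956 [0.5056 0.0615 0.0943] r 0.1105 th -119.49
tcp [0.5056 0.0615 0.0943] yaw 150.39 shift mm [303.4 409.3  93.5] turn [ -0.08   0.06 -29.61] F [1.8 0.9 5. ] gap 0.0251 t 15.95
```

Request:
drive_tool([
  [[255,-0.0002,0.0058,0,0,0,3],[255,-0.0006,0.0115,0,0,0,6],[255,-0.0014,0.0172,0,0,0,9],[255,-0.0024,0.0229,0,0,0,12],[255,-0.0038,0.0285,0,0,0,15],[255,-0.0054,0.034,0,0,0,18],[255,-0.0073,0.0394,0,0,0,21],[255,-0.0095,0.0447,0,0,0,24],[255,-0.012,0.0499,0,0,0,27],[255,-0.0147,0.055,0,0,0,30],[255,-0.0177,0.0599,0,0,0,33],[255,-0.021,0.0647,0,0,0,36]],
])

```text
clock: 17.45
tcp_pos: [0.4598, 0.1118, 0.0943]
orientation: [0.001, -0.211, 0.977, 0.0]
wrist_force: [1.5, 1.1, 4.8]
finger_gap: 0.025
grip_force: 30.1
```

```bash
python3 st.py
```

```text
[1.5 1.1 4.8] [ 0.09 -0.27  0.17] 30.14112800359726 0.024963467843173683 [0.4598 0.1118 0.0943] r 0.1102 th -155.4
tcp [0.4598 0.1118 0.0943] yaw 114.41 shift mm [465.1  88.2  93.4] turn [-6.000e-02  9.000e-02 -6.559e+01] F [1.5 1.1 4.8] gap 0.025 t 17.45
```

Request:
drive_tool([
  [[255,-0.0002,0.0058,0,0,0,3],[255,-0.0006,0.0115,0,0,0,6],[255,-0.0014,0.0172,0,0,0,9],[255,-0.0024,0.0229,0,0,0,12],[255,-0.0038,0.0285,0,0,0,15],[255,-0.0054,0.034,0,0,0,18],[255,-0.0073,0.0394,0,0,0,21],[255,-0.0095,0.0447,0,0,0,24],[255,-0.012,0.0499,0,0,0,27],[255,-0.0147,0.055,0,0,0,30],[255,-0.0172,0.0591,0,0,0,32.5],[255,-0.0188,0.0615,0,0,0,34]],
])

```text
clock: 18.95
tcp_pos: [0.4514, 0.1757, 0.0943]
orientation: [0.001, 0.083, 0.997, 0.0]
wrist_force: [1.2, 1.7, 4.8]
finger_gap: 0.0253
grip_force: 30.2
```

```bash
python3 st.py; python3 - <<'E'
from h import *
a,d=cam('top'); P=cloud('top',d); b,e=cam('scene'); Q=cloud('scene',e)
for n,M in(('top',P),('scene',Q)):
    for w,c0,z0,z1,rr,z in (('ptr',(.379,.209),.045,.075,.03,.063),('hub',(.559,.157),.055,.075,.022,.065)):
        k=blob(M,c0,rr,z0,z1); u=np.argwhere(k); print(n,w,k.sum(),np.nanmean(M[k>0],0).round(4) if len(u) else '')
cv2.imwrite('pics/v7.png',cv2.cvtColor(np.hstack([cv2.resize(b[170:310,240:370],(390,420)),cv2.resize(a[110:250,140:270],(390,420))]),cv2.COLOR_RGB2BGR))
E
```

```text
[1.2 1.7 4.8] [ 0.12 -0.17  0.25] 30.21794468164444 0.025304286462717096 [0.4514 0.1757 0.0943] r 0.1101 th 170.57
tcp [0.4514 0.1757 0.0943] yaw 80.48 shift mm [ 416.3 -248.1   93.5] turn [1.100e-01 2.000e-02 8.048e+01] F [1.2 1.7 4.8] gap 0.0253 t 18.95
top ptr 0 
top hub 55 [0.558  0.157  0.0631]
scene ptr 25 [0.3844 0.213  0.0565]
scene hub 60 [0.5656 0.1603 0.0623]
```

View pics/v7.png

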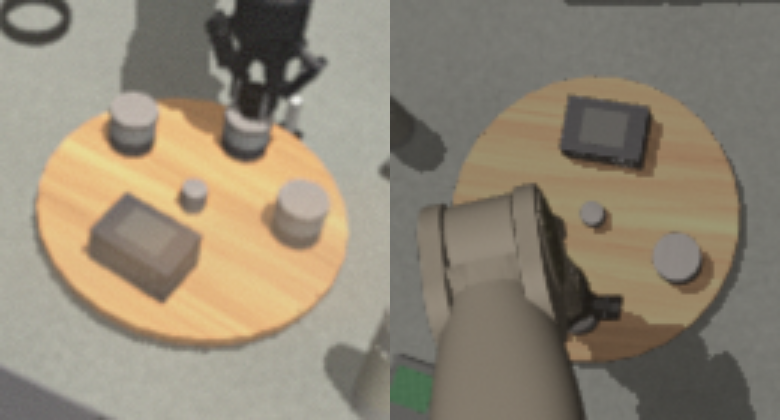

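Request:
drive_tool([
  [[255,0,0.0029,0,0,0,1.5],[255,-0.0002,0.0058,0,0,0,3],[255,-0.0004,0.0084,0,0,0,4.4],[255,-0.0005,0.0105,0,0,0,5.5],[255,-0.0007,0.0117,0,0,0,6.1],[255,-0.0007,0.0121,0,0,0,6.3],[255,-0.0007,0.0121,0,0,0,6.3],[255,-0.0007,0.0121,0,0,0,6.3]],
])

```text
clock: 20.05
tcp_pos: [0.4541, 0.1875, 0.0943]
orientation: [0.001, 0.137, 0.991, 0.001]
wrist_force: [0.5, 1.5, 5.5]
finger_gap: 0.0249
grip_force: 30.2
```

```bash
python3 st.py; python3 - <<'E'
from h import *
a,d=cam('top'); P=cloud('top',d); b,e=cam('scene'); Q=cloud('scene',e)
A=np.array([.558,.1572])
th=np.radians(164.2+180); c=A+.094*np.array([np.cos(th),np.sin(th)])
r,_=label('top',a,None,c,.083,th); v=r[:2]/1000-A; print('upper',r,'dir',np.degrees(np.arctan2(v[1],v[0])),np.hypot(*v))
m=blob(P,c,.075,.072,.096); print(rect('top',m,.083))
k=((P[...,2]>.078)&(P[...,2]<.095)&(abs(np.hypot(P[...,0]-A[0],P[...,1]-A[1])-.11)<.03)).astype(np.uint8)
n,l,s,cc=cv2.connectedComponentsWithStats(k)
for i in range(1,n):
    if s[i,4]>100:
        q=onplane('top',cc[i],.087)[0,:2]-A; print('blob',s[i],cc[i],np.degrees(np.arctan2(q[1],q[0])).round(2),np.hypot(*q).round(4))
for nm,im,x0,x1,y0,y1 in(('s',b,240,370,170,310),):
    cv2.imwrite('pics/v8.png',cv2.cvtColor(np.hstack([cv2.resize(b[180:270,260:350],(400,400),interpolation=cv2.INTER_CUBIC),cv2.resize(a[130:240,150:260],(400,400))]),cv2.COLOR_RGB2BGR))
# scene: predicted image pixels of pointer tip for angles
cal=calibration('scene');T=np.array(cal['world_from_camera'])
def proj(w): 
    C=(np.atleast_2d(w)-T[:3,3])@T[:3,:3]*[1,-1,-1]; return cv2.projectPoints(C,np.zeros(3),np.zeros(3),np.array(cal['mtx']),np.array([cal['k1'],0,0,0.]))[0][:,0]
k=blob(Q,(.565,.1603),.022,.055,.075); u=np.argwhere(k).mean(0)[::-1]; print('hub px',u,proj([.558,.1572,.065]))
for t in (163,164.2,165.4): w=[.558+.188*np.cos(np.radians(t)),.1572+.188*np.sin(np.radians(t)),.063]; print(t,proj(w))
E
```

```text
[0.5 1.5 5.5] [ 0.21 -0.08  0.24] 30.22837221622467 0.02489094594449872 [0.4541 0.1875 0.0943] r 0.11 th 164.29
tcp [0.4541 0.1875 0.0943] yaw 74.23 shift mm [ 386.1 -304.    93.4] turn [ 0.11 -0.   74.23] F [0.5 1.5 5.5] gap 0.0249 t 20.05
upper [648.4 131.9  41.2  50.9 164.3] dir -15.635193511590128 0.09387358520904582
[646.5 130.9  65.8  93.4 -15.5]
blob [199 141  31  23 349] [214.66475645 151.17191977] -16.93 0.0989
blob [226 191  16  16 207] [233.30917874 198.352657  ] -125.84 0.1106
hub px [304.28813559 233.42372881] [[304.40659043 230.97815947]]
163 [[338.74101558 202.24101084]]
164.2 [[337.79029493 201.67483512]]
165.4 [[336.82899123 201.12225761]]
```

View pics/v8.png

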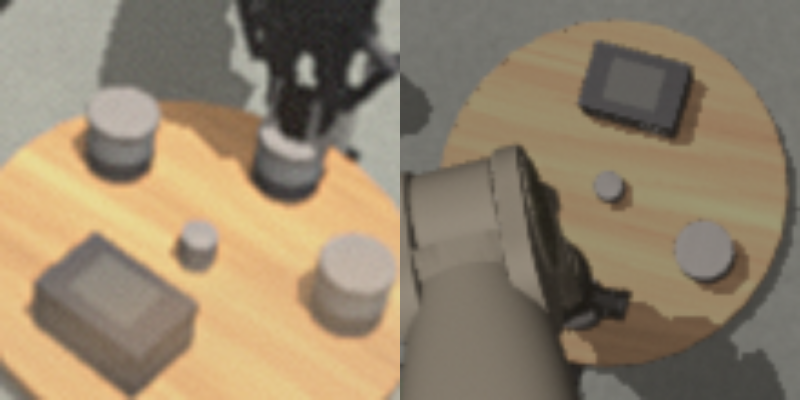

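```bash
python3 - <<'E'
from h import *
f=1.5625
for n,fn,win in(('scene','s0',(515,545,305,345)),('top','t0',(285,320,350,385))):
    g=cv2.cvtColor(cv2.imread(f'pics/{fn}.png'),cv2.COLOR_BGR2GRAY).astype(float)
    x0,x1,y0,y1=win; w=g[y0:y1,x0:x1]; bg=np.median(w); m=w>bg+.5*(w.max()-bg)
    print(n,bg,w.max(),m.sum())
    for y in np.unique(np.argwhere(m)[:,0]): 
        xs=np.argwhere(m[y])[:,0]; wt=w[y,xs]-bg; print(round((y+y0+.5)/f-.5,1),round(((xs*wt).sum()/wt.sum()+x0+.5)/f-.5,2),len(xs),end=' | ')
    print()
cal=calibration('scene');T=np.array(cal['world_from_camera'])
for n,tz in(('scene',(.063,.05,.04)),('top',(.063,))):
  cal=calibration(n);T=np.array(cal['world_from_camera'])
  for z in tz:
    for t in (163,164.2,165.4):
      w=np.array([[.558+.188*np.cos(np.radians(t)),.1572+.188*np.sin(np.radians(t)),z]]); C=(w-T[:3,3])@T[:3,:3]*[1,-1,-1]
      print(n,z,t,cv2.projectPoints(C,np.zeros(3),np.zeros(3),np.array(cal['mtx']),np.array([cal['k1'],0,0,0.]))[0].ravel().round(2))
E
```

```text
scene 174.0 234.0 74
201.4 338.07 2 | 202.1 338.11 4 | 202.7 338.35 5 | 203.3 338.39 5 | 204.0 338.69 2 | 213.6 332.29 2 | 214.2 332.31 4 | 214.9 332.64 5 | 215.5 332.62 7 | 216.1 332.3 6 | 216.8 331.98 7 | 217.4 331.99 7 | 218.1 331.65 6 | 218.7 331.66 4 | 219.3 331.33 3 | 220.0 330.71 5 | 
top 116.0 154.0 58
223.8 192.58 8 | 224.5 193.09 7 | 225.1 194.32 8 | 225.7 194.31 8 | 226.4 195.43 5 | 227.0 199.18 2 | 227.7 203.98 1 | 233.4 190.58 3 | 234.1 190.9 4 | 234.7 190.9 4 | 235.3 190.91 4 | 236.0 190.92 4 | 
scene 0.063 163 [338.74 202.24]
scene 0.063 164.2 [337.79 201.67]
scene 0.063 165.4 [336.83 201.12]
scene 0.05 163 [338.07 204.94]
scene 0.05 164.2 [337.13 204.37]
scene 0.05 165.4 [336.18 203.82]
scene 0.04 163 [337.57 206.99]
scene 0.04 164.2 [336.63 206.43]
scene 0.04 165.4 [335.68 205.87]
top 0.063 163 [190.39 234.58]
top 0.063 164.2 [191.53 234.9 ]
top 0.063 165.4 [192.67 235.19]
```

Both cameras place the pointer's bright tip at about 163.6°, and the jar stands at about 164.25°. I'll nudge 0.6° further and hold.

Request:
drive_tool([
  [[255,0,0.0006,0,0,0,0.3],[255,0,0.0012,0,0,0,0.6],[255,0,0.0012,0,0,0,0.6],[255,0,0.0012,0,0,0,0.6],[255,0,0.0012,0,0,0,0.6],[255,0,0.0012,0,0,0,0.6]],
])

```text
clock: 20.9
tcp_pos: [0.4544, 0.1886, 0.0943]
orientation: [0.001, 0.142, 0.99, 0.001]
wrist_force: [0.0, 1.8, 6.2]
finger_gap: 0.025
grip_force: 30.2
```

```bash
python3 st.py; python3 - <<'E'
from h import *
a,d=cam('top'); P=cloud('top',d); A=np.array([.558,.1572])
k=((P[...,2]>.078)&(P[...,2]<.095)&(np.hypot(P[...,0]-.494,P[...,1]-.068)<.04)).astype(np.uint8)
n,l,s,cc=cv2.connectedComponentsWithStats(k); i=1+np.argmax(s[1:,4]); q=onplane('top',cc[i],.087)[0,:2]-A; print(np.degrees(np.arctan2(q[1],q[0]))-70+360)
th=np.radians(343.6); r,_=label('top',a,None,A+.094*np.array([np.cos(th),np.sin(th)]),.083,th); v=r[:2]/1000-A; print(r,np.degrees(np.arctan2(v[1],v[0])))
E
```

```text
[0.  1.8 6.2] [ 0.21 -0.08  0.25] 30.228069126605988 0.02500514617035761 [0.4544 0.1886 0.0943] r 0.1101 th 163.67
tcp [0.4544 0.1886 0.0943] yaw 73.63 shift mm [ 382.9 -309.2   93.4] turn [ 1.100e-01 -1.000e-02  7.363e+01] F [0.  1.8 6.2] gap 0.025 t 20.9
163.48714322638227
[648.2 130.9  41.2  51.  164.1] -16.255326188206837
```

```bash
python3 -c "
from workcell import hand_in
print(hand_in())"
```

```text
the job is handed in; nothing more can be done
None
```

I handed the job in at about 21 s: the converter lies on its twin, flush within about 1 mm, and the arm still grips the knob with the jar within about 0.2° of the pointer line; the verdict was not shown.

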